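Open the glue press and take out the strip

TASK

The glue in the small screw press has set: wind its handwheel out (anticlockwise) by the handle, gently and letting your hand rise with the screw, until you feel it come up against its stop, then ease the wheel back about a quarter of a turn so that it is not left jammed. Then draw the wooden strip out from under the raised foot, lay it flat on the bench clear of the press and let go. Do not force the wheel, and leave the jar, the tub and the sanding block where they are.

Things in the scene. Friction and masses are not known exactly. Their poses are not given: they have to be found in the camera images.
- press: Grey cast C-frame screw press, fixed to the bench. Origin on the bench top, on the upright screw axis. Bed 150 x 115 mm, 12 mm thick, reaching x -45 to +105 mm and y -45 to +70 mm; a column 30 x 60 mm stands at x = +88 mm and an arm 95 to 123 mm high carries the nut housing. z points up; the strip is clamped lying along the press's own y and sticks out on its +y side.
- nut_housing: Grey round housing, 48 mm across, 78 to 136 mm high, on the press's arm; the screw runs through it. Origin as the press's. The screw's stop is hidden inside, met at a wheel reading between 7.3 and 10.5 rad, different each time. Past first touch the handle force grows by about 11 N per 0.2 rad of turn. Stop once it has clearly grown, by 5 to 10 N; over 20 N there harms the thread.
- screw: Steel screw, 16 mm thick, handwheel on top, 44 mm square foot plate below (underside 34 mm above the bench when it presses on the strip). Rises 24 mm for each anticlockwise turn seen from above (3.82 mm a radian). Origin on the axis, at bench level when the wheel reads 0, rising with the screw. The foot is sprung: it lifts off the strip after about 6 mm of rise, then follows the screw.
- wheel (a joint): Turn of the handwheel, rad, positive anticlockwise seen from above (unwinding, screw rising). Reads 0 to 1.2 at the start. The wheel is dark steel, 115 mm over the rim, its rim centred 155 mm above the bench at reading 0. Turning it takes 0.12 N m, about 3 N at the handle while it moves (less read at rest); it stays where it is left.
- handle_mid (a point): Middle of the black upright handle on the wheel: a round grip 23 mm thick and 47 mm tall that revolves freely on its pin, so that the hand need not turn with the wheel. It stands 47 mm from the screw axis, 185 mm above the bench at wheel reading 0, and rises with the screw. The rim's top lies 24 mm below this point, the handle's top 24 mm above it.
- strip_mid (a point): Centre of the oak strip, 34 x 190 x 22 mm, 0.13 kg, 190 mm along its own y. It lies on the 12 mm thick bed, one end under the foot, and sticks out on the press's +y side by about 150 mm from the screw axis. Lying flat on the bench its centre is 11 mm high.
- nail_jar: Grey lidded jar, 61 mm across, 75 mm tall, standing on the bench; origin at its underside. A bystander.
- putty: Cream lidded tub, 59 mm across, 50 mm tall, standing on the bench; origin at its underside. A bystander.
- sanding_block: Brown sanding block, 60 x 96 x 32 mm, lying on the bench; origin at its underside. A bystander.
- strip: The same oak strip; origin at the centre of its underside, y along its length, z up.

How it is judged:
On the way, in this order (a step that is already met when the one before it is completed fails the run):
1. the screw is wound out until it bears on its stop (contact force between screw and nut_housing above 15 N), for 0.2 s.
2. the wheel is eased back so that the screw no longer bears on its stop, the foot still raised (contact force between screw and nut_housing below 0.5 N and value of joint wheel above 4 rad), for 0.3 s.
At the end, for the whole second after the job is handed in: The screw does not bear on its stop (under 0.5 N), the wheel still reads over 4 rad, and the strip lies flat on the bench (centre 6 to 15 mm high, within 0.06 rad of level), at rest and not touching the press (all of step 2 and height (world z) of strip_mid between 0.006 and 0.015 m and angle between strip_mid's own z axis and vertical below 0.06 rad and contact force between strip and press below 0.2 N and linear speed of strip below 0.02 m/s).
It fails at once if the screw is forced into its stop with over 250 N, which takes over 20 N at the handle (contact force between screw and nut_housing above 250 N).
It fails at once if the jar, the tub or the sanding block is moved by more than 20 mm (distance of any of nail_jar, putty, sanding_block from where it was at the start of the episode above 0.02 m).
It fails at once if the strip is pulled more than 20 mm before the foot is raised (distance of strip_mid from where it was at the start of the episode above 0.02 m and value of joint wheel below 4 rad).
It also fails if it takes over 67 s, if anything falls off the work surface, if the arm or the gripper's body presses on something with over 40 N, if the wrist force passes 120 N, or if a joint passes its speed limit or range.

ROBOT

A 7-joint arm with a two-finger parallel gripper is mounted at the origin on a cart in front of the work surface, level with it; the furniture and walls round the work are solid. World frame = base frame: x ahead of the robot, y to its left, z up, the work surface at z = 0. Lengths are in m, angles in rad, forces in N, time in s.
With the tool pointing down it reaches from about 0.4 to 0.875 m from the base axis. Payload 6.5 kg.
Tool frame: the origin (TCP) lies at the very end of the fingers, on their centre line; the grasp point (between the pads) lies 19 mm behind it; z points along the fingers, y is the line along which they close (so a half turn about z gives the same grasp; the last joint's range is limited). The gripper opens to 85 mm and grips with 20 to 120 N. Pads are 22 mm wide; open, the fingers measure 114 mm over their backs; the gripper's body (76 mm by 85 mm) begins 54 mm behind the grasp point. The pads swing forward as they close: fully open they stand 13 mm farther back than shut.
Start: joints at [1.202, 0.536, -0.004, 1.538, 0.003, 1.067, -0.071], TCP at [0.194, -0.62, 0.231] pointing down, gripper open.
Joint ranges: [-2.7, 2.7], [-0.37, 2.16], [-1.27, 1.26], [0.24, 2.4], [-1.31, 4.45], [0.19, 1.91], [-2.76, 2.76]. Speed limits (rad/s): [2.39, 2.39, 3.14, 3.14, 3.14, 3.14, 3.14].

INTERFACE

Orientations are given as [roll, pitch, yaw] about the fixed x, y, z axes, in that order (R = Rz(yaw) Ry(pitch) Rx(roll)).
In Python, from plant import bot gives the robot as it stands.
- The arm moves only by the tool carry_out, never from a script. Its arguments are lists of equal length, an entry for each row: "xyz": the shift along the tool's x, y, z in mm, a list of three; "twist": the turn about the tool's z in degrees; "hand": the closure, from 0 (fully open) to 1 (shut). A call has 1 to 12 rows; each row is the pose to reach, as a shift and turn from the pose commanded when the call began, along the tool's axes at that moment; what a row does not reach only later rows make up. A row lasts 1/8 s, in which the tool goes at most 62.5 mm and 10.7 degrees, less where a joint would pass 70% of its speed; a pose out of reach is approached as far as the arm can. A call with a gripper value outside its range is refused whole. The fingers move at their own pace and stop on an object; the grip force is fixed at half the most. Time passes only in rows, so rows that repeat a pose let the fingers close. It gives the time, the measured TCP pose, the force, the opening and the grip force at its end, in the units of the state.
- bot.read_state(): the state, without advancing time (a new reading comes with each control period).
- bot.snapshot(name): name is "scene" or "top" or "wrist"; returns the picture (480x640x3 uint8, red, green, blue); there is no depth.
- bot.get_calibration(name): a dict with "fx", "fy", "cx", "cy" (pixels), "rvec" (rotation vector, rad) and "tvec" (3), from world to camera coordinates, as OpenCV has them; the wrist camera has in their place "T_tool_cam" (4x4, takes a point from camera to tool coordinates, whose origin is the TCP and whose axes are the flange's). Camera axes: x right, y down, z forward; pixel columns grow to the right and rows downward; lengths in m; the calibration is good to about 2 mm. A picture is of the moment at which its call begins: read the wrist's pose just before it. get_calibration takes no time and is no camera call.
- bot.finish_job(): hands the job in; it is judged then, once.
The state is a dict: "clock": time; "q": joint angles; "joint_vel": joint speeds; "tau": joint torques, N m; "tcp_pos": TCP position; "ee_rot": TCP orientation; "ft_force": force on the tool from outside, world axes, zero at the start; "torque": the same for the moment, N m; "width": finger opening in m; "gripper_force": force on a finger pad.
Only numpy, scipy, OpenCV 4.12 (cv2) and the standard library are available. Lean on these libraries where they do the work, as an engineer would, in place of code of your own. Each camera call takes 0.05 s, during which the arm holds its last target. There are 200 camera calls.

## Working session

There is one attempt and no reset: what is moved stays moved. The work goes in short steps, Python scripts to look and compute and a tool call to move; the robot and the scene stay as the last step left them, time stands still between calls to the robot, and variables do not carry over. Pictures are saved under pics/ and viewed, at most 10 in all, crops included, and the job is handed in when it is done.

Besides the shell and the picture viewer there is one more tool, called after "Request:" by a JSON object that holds its "fn" and its "kwargs", one argument or row to a line. carry_out: Moves the arm, as the interface text tells. Its arguments: {"type":"object","properties":{"xyz":{"type":"array"},"twist":{"type":"array"},"hand":{"type":"array"}},"required":["xyz","twist","hand"]}

```bash
mkdir -p pics; python3 - <<'E'
from plant import bot
import cv2,numpy as np
s=bot.read_state();print({k:np.round(v,3) for k,v in s.items()})
a=bot.snapshot("scene");b=bot.snapshot("top")
cv2.imwrite("pics/s.png",a[:,:,::-1]);cv2.imwrite("pics/t.png",b[:,:,::-1])
for n in("scene","top","wrist"):print(n,bot.get_calibration(n))
E
```

```text
{'clock': np.float64(0.0), 'q': array([ 1.202,  0.537, -0.004,  1.539,  0.003,  1.067, -0.071]), 'joint_vel': array([ 0.   , -0.002,  0.001,  0.   , -0.001, -0.001, -0.001]), 'tau': array([ 1.000e-03, -5.834e+01,  1.049e+00, -2.591e+01,  1.200e-02,
        1.000e-02, -0.000e+00]), 'tcp_pos': array([ 0.194, -0.62 ,  0.23 ]), 'ee_rot': array([-3.14 ,  0.   ,  0.303]), 'ft_force': array([0.208, 0.127, 0.035]), 'torque': array([ 0.003, -0.026, -0.02 ]), 'gripper_force': np.float64(0.0), 'width': np.float64(0.085)}
scene {'fx': 593.1963513317726, 'fy': 593.1963513317726, 'cx': 318.93662112535407, 'cy': 232.7255569495726, 'rvec': array([ 0.96218127, -2.34175492,  1.19345125]), 'tvec': array([0.46924949, 0.2916089 , 0.93211971])}
top {'fx': 609.4432670012035, 'fy': 609.4432670012035, 'cx': 330.26429213639614, 'cy': 242.49257663344386, 'rvec': array([ 2.18950007, -1.84866078,  0.32096744]), 'tvec': array([0.05729695, 0.57796678, 1.08790966])}
wrist {'fx': 330.88264718301144, 'fy': 330.88264718301144, 'cx': 323.79390237316784, 'cy': 240.12650991595092, 'T_tool_cam': array([[ 1.02554784e-03, -9.45537501e-01, -3.25511570e-01,
         8.39684294e-02],
       [ 9.99999115e-01,  6.93768810e-04,  1.13532833e-03,
         5.12420700e-04],
       [-8.47665742e-04, -3.25512446e-01,  9.45537376e-01,
        -1.42936529e-01],
       [ 0.00000000e+00,  0.00000000e+00,  0.00000000e+00,
         1.00000000e+00]])}
```

View pics/s.png

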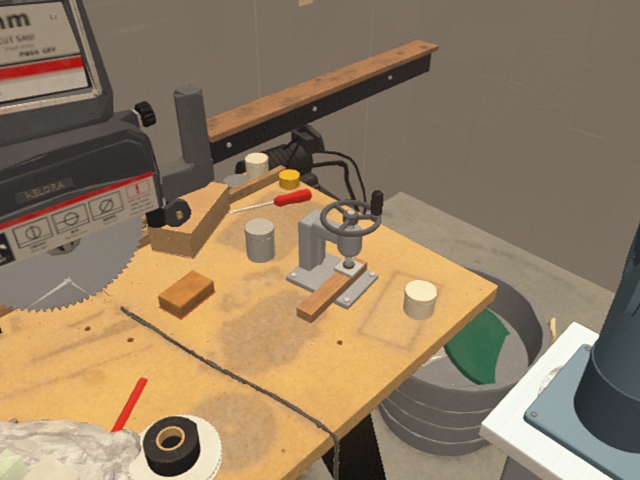

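View pics/t.png

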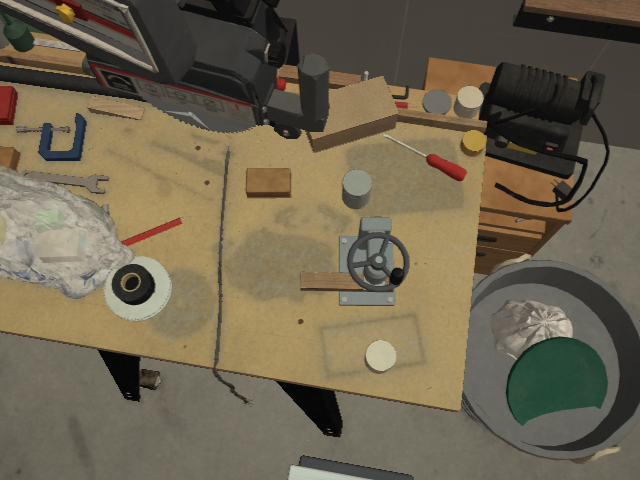

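The pictures show the press with its bed corners in the top view at (340,236), (340,305) and (394,305), and the wheel hub at (379,261). The handle top is at (397,273) in top and (377,194) in scene. The strip sticks out to the left, with its end at (301,281).

```bash
cat > h.py <<'E'
import numpy as np,cv2
from plant import bot
from scipy.spatial.transform import Rotation as R
def cam(name,st=None):
    c=bot.get_calibration(name)
    if name=="wrist":
        T=np.eye(4);T[:3,:3]=R.from_euler('xyz',st['ee_rot']).as_matrix();T[:3,3]=st['tcp_pos'];T=T@c['T_tool_cam'];Rw,o=T[:3,:3],T[:3,3]
    else:
        Rm=R.from_rotvec(c['rvec']).as_matrix();Rw=Rm.T;o=-Rm.T@c['tvec']
    return c,Rw,o
def ray(C,u,v):
    c,Rw,o=C;d=Rw@np.array([(u-c['cx'])/c['fx'],(v-c['cy'])/c['fy'],1]);return o,d/np.linalg.norm(d)
def atz(C,u,v,z):
    o,d=ray(C,u,v);return o+d*(z-o[2])/d[2]
def proj(C,p):
    c,Rw,o=C;q=Rw.T@(np.asarray(p)-o);return np.array([c['fx']*q[0]/q[2]+c['cx'],c['fy']*q[1]/q[2]+c['cy']])
def totool(st,d):  # world vector -> tool axes, mm
    return 1000*R.from_euler('xyz',st['ee_rot']).as_matrix().T@np.asarray(d)
E
python3 - <<'E'
from h import *
np.set_printoptions(precision=4,suppress=True)
C=cam("top");S=cam("scene")
for n,u,v,z in [("bedLT",340,236,.012),("bedLB",340,305,.012),("bedRB",394,305,.012),("hub",379,260,.16),("handletop",397,274,.212),("stripend a",301,273,.034),("stripend b",301,289,.034),("jar",357,174,.075),("tub",381,351,.05),("sand",269,178,.032)]:
    print(n,atz(C,u,v,z))
print("sc handletop",atz(S,377,193,.212),"sc bed near-corner",atz(S,347,305,.012),"left",atz(S,288,277,.012),"tub",atz(S,420,288,.05))
E
```

```text
bedLT [0.6085 0.1405 0.012 ]
bedLB [0.4616 0.1164 0.012 ]
bedRB [0.4799 0.0085 0.012 ]
hub [0.5205 0.0566 0.16  ]
handletop [0.4833 0.0241 0.212 ]
stripend a [0.5085 0.2045 0.034 ]
stripend b [0.4755 0.1984 0.034 ]
jar [0.7266 0.1253 0.075 ]
tub [0.3766 0.0236 0.05  ]
sand [0.7064 0.3113 0.032 ]
sc handletop [0.4877 0.0256 0.212 ] sc bed near-corner [0.4682 0.1178 0.012 ] left [0.607  0.1408 0.012 ] tub [0.3761 0.019  0.05  ]
```

```bash
python3 - <<'E'
from h import *
s=bot.read_state();print(totool(s,np.array([.486,.025,.285])-s['tcp_pos']))
E
```

```text
[ 471.4034826  -528.39883906  -53.73191224]
```

Request:
{"fn": "carry_out", "kwargs": {
  "xyz": [
    [0, 0, -50],
    [40, -44, -54],
    [80, -88, -54],
    [122, -135, -54],
    [164, -180, -54],
    [206, -228, -54],
    [248, -276, -54],
    [290, -324, -54],
    [332, -370, -54],
    [374, -418, -54],
    [420, -470, -54],
    [460, -515, -54]
  ],
  "twist": [0, -8, -16, -24, -32, -40, -48, -56, -64, -72, -80, -82],
  "hand": [0, 0, 0, 0, 0, 0, 0, 0, 0, 0, 0, 0]
}}

```text
clock: 1.6
tcp_pos: [0.4757, 0.0012, 0.2852]
ee_rot: [-3.142, 0.0, 1.736]
ft_force: [0.6, 0.0, 0.2]
width: 0.0851
gripper_force: 0.0
```

Request:
{"fn": "carry_out", "kwargs": {
  "xyz": [
    [0, 0, 0],
    [0, 0, 0]
  ],
  "twist": [0, 0],
  "hand": [0, 0]
}}

```text
clock: 1.85
tcp_pos: [0.4749, -0.001, 0.2848]
ee_rot: [-3.14, 0.0, 1.734]
ft_force: [-0.3, -0.5, -0.1]
width: 0.0854
gripper_force: 0.0
```

```bash
python3 - <<'E'
from h import *
s=bot.read_state();a=bot.snapshot("wrist");cv2.imwrite("pics/w1.png",a[:,:,::-1])
print(s['tcp_pos'],s['ee_rot'],s['clock'],totool(s,np.array([.486,.025,.285])-s['tcp_pos']))
C=cam("wrist",s);print(proj(C,[.486,.025,.211]),proj(C,[.519,.0555,.16]))
E
```

```text
[ 0.47490022 -0.00095769  0.28482827] [-3.14027684e+00  2.71513826e-04  1.73386869e+00] 1.85 [23.81121464 15.16652035 -0.19815631]
[346.02692608 218.94187287] [389.74723617 172.14569096]
```

View pics/w1.png

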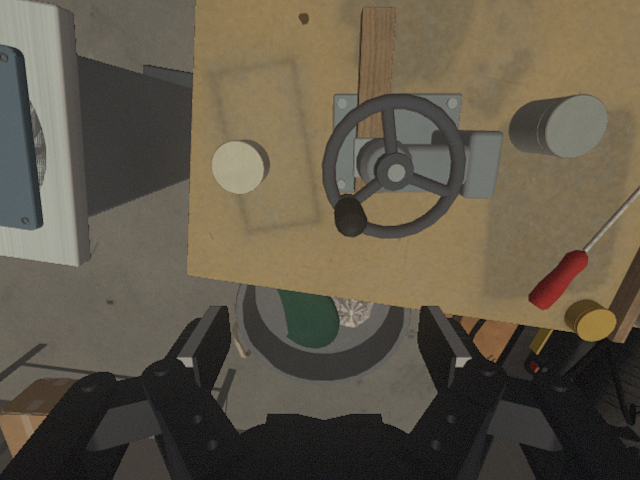

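The wrist view shows the handle's top face centred at about (350,218). The hub is at (395,172), the rim spans u 322–467 and v 94–238, and the tub is at (239,167).

```bash
python3 - <<'E'
from h import *
s=bot.read_state();C=cam("wrist",s)
h=atz(C,350,218,.211)
c=[.519,.0555]
th=np.linspace(0,6.28,200)
for z in (.155,.158,.160):
  P=np.array([proj(C,[c[0]+.0575*np.cos(t),c[1]+.0575*np.sin(t),z]) for t in th]);print(z,P.min(0),P.max(0))
  print(atz(C,395,172,z+.003))
print(h,totool(s,np.array([h[0],h[1],.171+.002])-s['tcp_pos']))
E
```

```text
0.155 [318.1034008  93.0266282] [460.32076865 237.27914038]
[0.52356402 0.05517404 0.158     ]
0.158 [318.03616169  92.64986938] [461.78264563 238.38853103]
[0.52287715 0.05545703 0.161     ]
0.16 [317.99053428  92.39385827] [462.7748287  239.14048182]
[0.52241923 0.05564568 0.163     ]
[0.48847189 0.02522424 0.211     ] [ 24.5106187   17.99206937 111.82168829]
```

Request:
{"fn": "carry_out", "kwargs": {
  "xyz": [
    [24, 18, 0],
    [24, 18, 30],
    [24, 18, 60],
    [24, 18, 85],
    [24, 18, 109],
    [24, 18, 109],
    [24, 18, 109],
    [24, 18, 109],
    [24, 18, 109],
    [24, 18, 109],
    [24, 18, 109]
  ],
  "twist": [0, 0, 0, 0, 0, 0, 0, 0, 0, 0, 0],
  "hand": [0, 0, 0, 0, 0, 0.5, 1, 1, 1, 1, 1]
}}

```text
clock: 3.28
tcp_pos: [0.4897, 0.026, 0.1774]
ee_rot: [3.141, 0.001, 1.734]
ft_force: [-1.7, -1.5, 6.9]
width: 0.0214
gripper_force: 58.5
```

```bash
python3 - <<'E'
from h import *
s=bot.read_state();a=bot.snapshot("wrist");cv2.imwrite("pics/w2.png",a[:,:,::-1])
print(s['tcp_pos'],s['ee_rot'],s['ft_force'],s['torque'],s['width'])
E
```

```text
[0.489729   0.02599098 0.17738444] [3.14050409e+00 9.56464087e-04 1.73372026e+00] [-1.69404501 -1.47198333  6.89918878] [-0.21685433  0.39647728 -0.00791491] 0.021392985806377385
```

View pics/w2.png

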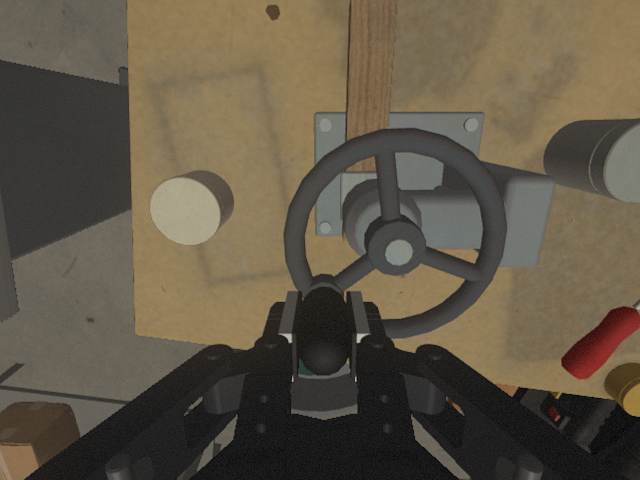

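The handle is held between the pads at (323,325). The hub is at (398,250), and the rim spans u 284–506 with its top at v 128.

```bash
python3 - <<'E'
from h import *
from scipy.optimize import least_squares
s=bot.read_state();C=cam("wrist",s);th=np.linspace(0,6.283,400)
def f(p):
    P=np.array([proj(C,[p[0]+.0575*np.cos(t),p[1]+.0575*np.sin(t),.162]) for t in th]);return [P[:,0].min()-284,P[:,0].max()-506,P[:,1].min()-128,P[:,1].max()-339]
r=least_squares(f,[.522,.0555]);print(r.x,r.fun)
for z in(.16,.165):print(atz(C,398,251,z))
d=s['tcp_pos'][:2]-r.x;print(np.hypot(*d),np.arctan2(d[1],d[0]))
E
```

```text
[0.52119616 0.05701119] [-2.86227598  2.82245695 -1.09852868  2.57061202]
[0.52436229 0.05410588 0.16      ]
[0.52286194 0.05579873 0.165     ]
0.044164292888701155 -2.36318727923626
```

```bash
cat > circ.py <<'E'
import sys,numpy as np
from scipy.spatial.transform import Rotation as R
# a0 da n r : rows of tool-axis shifts along the helix
def rows(a0,da,n,r=.047,yaw=1.734):
    M=R.from_euler('xyz',[np.pi,0,yaw]).as_matrix().T
    return [[round(float(x),1) for x in 1000*M@np.array([r*(np.cos(a0+k*da)-np.cos(a0)),r*(np.sin(a0+k*da)-np.sin(a0)),.00382*k*da])] for k in range(1,n+1)]
if __name__=="__main__":
    a0,da,n=float(sys.argv[1]),float(sys.argv[2]),int(sys.argv[3]);print(a0+da*n,rows(a0,da,n))
E
python3 circ.py -2.38 .15 8
```

```text
-1.18 [[-5.5, 4.4, -0.6], [-10.3, 9.6, -1.1], [-14.3, 15.4, -1.7], [-17.3, 21.7, -2.3], [-19.4, 28.5, -2.9], [-20.4, 35.4, -3.4], [-20.4, 42.5, -4.0], [-19.3, 49.4, -4.6]]
```

Request:
{"fn": "carry_out", "kwargs": {
  "xyz": [
    [-5.5, 4.4, -1.6],
    [-10.3, 9.6, -2.1],
    [-14.3, 15.4, -2.7],
    [-17.3, 21.7, -3.3],
    [-19.4, 28.5, -3.9],
    [-20.4, 35.4, -4.4],
    [-20.4, 42.5, -5.0],
    [-19.3, 49.4, -5.6],
    [-19.3, 49.4, -5.6]
  ],
  "twist": [0, 0, 0, 0, 0, 0, 0, 0, 0],
  "hand": [1, 1, 1, 1, 1, 1, 1, 1, 1]
}}

```text
clock: 4.45
tcp_pos: [0.5405, 0.0183, 0.1819]
ee_rot: [-3.14, -0.004, 1.736]
ft_force: [-4.4, 9.6, 1.3]
width: 0.0215
gripper_force: 60.1
```

```bash
python3 circ.py -1.18 .17 12;python3 circ.py 0.86 .15 8
```

```text
0.8600000000000001 [[2.5, 7.6, -0.6], [6.2, 14.7, -1.3], [11.0, 21.0, -1.9], [16.9, 26.4, -2.6], [23.5, 30.8, -3.2], [30.9, 34.0, -3.9], [38.6, 35.8, -4.5], [46.6, 36.4, -5.2], [54.5, 35.6, -5.8], [62.2, 33.4, -6.5], [69.4, 30.0, -7.1], [76.0, 25.4, -7.8]]
2.06 [[5.0, -4.9, -0.6], [9.3, -10.5, -1.1], [12.7, -16.7, -1.7], [15.1, -23.3, -2.3], [16.5, -30.2, -2.9], [16.8, -37.3, -3.4], [16.1, -44.3, -4.0], [14.4, -51.1, -4.6]]
```

```bash
cat > circ.py <<'E'
import sys,numpy as np
from scipy.spatial.transform import Rotation as R
# center xy, command xyz, a0, da, n : rows of tool-axis shifts along the helix from the commanded point
cx,cy,px,py,a0,da,n=map(float,sys.argv[1:8]);n=int(n)
M=R.from_euler('xyz',[np.pi,0,1.734]).as_matrix().T
W=[np.array([cx+.047*np.cos(a0+k*da)-px,cy+.047*np.sin(a0+k*da)-py,.00382*k*da]) for k in range(1,n+1)]
print("end angle",a0+da*n,"cmd",np.round(W[-1][:2]+[px,py],4),"rise",W[-1][2]);print([[round(float(x),1) for x in 1000*M@w] for w in W])
E
python3 circ.py .521 .0605 .5407 .0146 -1.14 .17 12
```

```text
end angle 0.9000000000000001 cmd [0.5502 0.0973] rise 0.007792800000000001
[[5.9, 7.9, -0.6], [9.9, 14.9, -1.3], [15.0, 21.0, -1.9], [21.1, 26.2, -2.6], [27.9, 30.3, -3.2], [35.4, 33.1, -3.9], [43.2, 34.7, -4.5], [51.2, 34.9, -5.2], [59.1, 33.8, -5.8], [66.7, 31.4, -6.5], [73.7, 27.7, -7.1], [80.1, 22.8, -7.8]]
```

Request:
{"fn": "carry_out", "kwargs": {
  "xyz": [
    [5.9, 7.9, -0.6],
    [9.9, 14.9, -1.3],
    [15.0, 21.0, -1.9],
    [21.1, 26.2, -2.6],
    [27.9, 30.3, -3.2],
    [35.4, 33.1, -3.9],
    [43.2, 34.7, -4.5],
    [51.2, 34.9, -5.2],
    [59.1, 33.8, -5.8],
    [66.7, 31.4, -6.5],
    [73.7, 27.7, -7.1],
    [80.1, 22.8, -7.8]
  ],
  "twist": [0, 0, 0, 0, 0, 0, 0, 0, 0, 0, 0, 0],
  "hand": [1, 1, 1, 1, 1, 1, 1, 1, 1, 1, 1, 1]
}}

```text
clock: 5.95
tcp_pos: [0.5506, 0.0978, 0.1896]
ee_rot: [3.141, 0.001, 1.734]
ft_force: [0.5, -5.4, -0.2]
width: 0.0209
gripper_force: 59.8
```

```bash
python3 circ.py .521 .0605 .5502 .0973 .9 .17 12
```

```text
end angle 2.94 cmd [0.475  0.0699] rise 0.007792800000000001
[[5.4, -5.8, -0.6], [9.8, -12.5, -1.3], [13.0, -19.8, -1.9], [14.9, -27.6, -2.6], [15.4, -35.5, -3.2], [14.6, -43.5, -3.9], [12.5, -51.2, -4.5], [9.1, -58.4, -5.2], [4.5, -64.9, -5.8], [-1.1, -70.6, -6.5], [-7.6, -75.2, -7.1], [-14.8, -78.7, -7.8]]
```

Request:
{"fn": "carry_out", "kwargs": {
  "xyz": [
    [5.0, -5.8, -0.6],
    [9.0, -12.5, -1.3],
    [12.0, -19.8, -1.9],
    [13.9, -27.6, -2.6],
    [14.4, -35.5, -3.2],
    [13.6, -43.5, -3.9],
    [11.5, -51.2, -4.5],
    [8.1, -58.4, -5.2],
    [3.5, -64.9, -5.8],
    [-2.1, -70.6, -6.5],
    [-8.6, -75.2, -7.1],
    [-15.8, -78.7, -7.8]
  ],
  "twist": [0, 0, 0, 0, 0, 0, 0, 0, 0, 0, 0, 0],
  "hand": [1, 1, 1, 1, 1, 1, 1, 1, 1, 1, 1, 1]
}}

```text
clock: 7.45
tcp_pos: [0.4745, 0.0694, 0.1976]
ee_rot: [-3.14, -0.0, 1.734]
ft_force: [-1.1, 4.1, -2.1]
width: 0.0212
gripper_force: 59.7
```

```bash
python3 circ.py .521 .0595 .475 .0689 2.94 .14 5; python3 - <<'E'
from h import *
print(bot.read_state()['q'])
E
```

```text
end angle 3.64 cmd [0.4797 0.037 ] rise 0.002674
[[-6.3, -2.0, -0.5], [-12.8, -3.0, -1.1], [-19.3, -3.1, -1.6], [-25.9, -2.2, -2.1], [-32.2, -0.5, -2.7]]
[ 0.28292149  0.36100835 -0.62754846  1.9801833   0.27092566  0.88439475
 -0.32424965]
```

Request:
{"fn": "carry_out", "kwargs": {
  "xyz": [
    [-6.3, -2.0, -0.5],
    [-12.8, -3.0, -1.0],
    [-19.3, -3.1, -1.5],
    [-25.9, -2.2, -2.0],
    [-32.2, -0.5, -2.5],
    [-32.2, -0.5, -2.5]
  ],
  "twist": [0, 0, 0, 0, 0, 0],
  "hand": [1, 1, 1, 1, 1, 1]
}}

```text
clock: 8.2
tcp_pos: [0.481, 0.0362, 0.2003]
ee_rot: [3.141, 0.002, 1.733]
ft_force: [-1.9, -1.2, 4.6]
width: 0.021
gripper_force: 60.5
```

```bash
cat > step.py <<'E'
# next 0.25 rad steps as cumulative single-call shifts, each from the former command
import numpy as np,sys
from scipy.spatial.transform import Rotation as R
c=np.array([.521,.0595]);M=R.from_euler('xyz',[np.pi,0,1.734]).as_matrix().T
P=lambda a:np.r_[c+.047*np.array([np.cos(a),np.sin(a)]),.00382*a]
a0=float(sys.argv[1]);d=float(sys.argv[2])
for k in range(int(sys.argv[3])):
    a=a0+k*d;print(round(a+d,2),(1000*M@(P(a+d/2)-P(a))).round(1),(1000*M@(P(a+d)-P(a))).round(1),"tang",np.round([-np.sin(a+d),np.cos(a+d)],2),"pos",P(a+d)[:2].round(4))
E
python3 step.py 3.64 .25 18
```

```text
3.89 [-5.4  2.3 -0.5] [-10.5   5.2  -1. ] tang [ 0.68 -0.73] pos [0.4866 0.0275]
4.14 [-4.7  3.5 -0.5] [-8.9  7.6 -1. ] tang [ 0.84 -0.54] pos [0.4955 0.02  ]
4.39 [-3.7  4.6 -0.5] [-6.7  9.6 -1. ] tang [ 0.95 -0.32] pos [0.5061 0.0149]
4.64 [-2.4  5.4 -0.5] [-4.1 11.  -1. ] tang [ 1.   -0.07] pos [0.5176 0.0126]
4.89 [-1.   5.8 -0.5] [-1.3 11.6 -1. ] tang [0.98 0.18] pos [0.5293 0.0132]
5.14 [ 0.5  5.9 -0.5] [ 1.6 11.6 -1. ] tang [0.91 0.41] pos [0.5405 0.0167]
5.39 [ 1.9  5.6 -0.5] [ 4.4 10.8 -1. ] tang [0.78 0.63] pos [0.5505 0.0229]
5.64 [ 3.2  4.9 -0.5] [ 7.   9.4 -1. ] tang [0.6 0.8] pos [0.5586 0.0313]
5.89 [ 4.3  4.  -0.5] [ 9.1  7.4 -1. ] tang [0.38 0.92] pos [0.5644 0.0415]
6.14 [ 5.2  2.8 -0.5] [10.6  4.9 -1. ] tang [0.14 0.99] pos [0.5675 0.0528]
6.39 [ 5.7  1.4 -0.5] [11.5  2.1 -1. ] tang [-0.11  0.99] pos [0.5677 0.0645]
6.64 [ 5.9 -0.  -0.5] [11.7 -0.8 -1. ] tang [-0.35  0.94] pos [0.565  0.0759]
6.89 [ 5.7 -1.5 -0.5] [11.1 -3.7 -1. ] tang [-0.57  0.82] pos [0.5596 0.0863]
7.14 [ 5.1 -2.8 -0.5] [ 9.9 -6.3 -1. ] tang [-0.76  0.65] pos [0.5518 0.095 ]
7.39 [ 4.3 -4.  -0.5] [ 8.  -8.6 -1. ] tang [-0.89  0.45] pos [0.542  0.1015]
7.64 [ 3.1 -5.  -0.5] [  5.6 -10.3  -1. ] tang [-0.98  0.21] pos [0.531  0.1054]
7.89 [ 1.8 -5.6 -0.5] [  2.9 -11.3  -1. ] tang [-1.   -0.04] pos [0.5193 0.1065]
8.14 [ 0.4 -5.9 -0.5] [  0.  -11.7  -1. ] tang [-0.96 -0.28] pos [0.5077 0.1046]
```

Request:
{"fn": "carry_out", "kwargs": {
  "xyz": [
    [-5.4, 2.3, -0.5],
    [-10.5, 5.2, -1.0],
    [-10.5, 5.2, -1.0]
  ],
  "twist": [0, 0, 0],
  "hand": [1, 1, 1]
}}

```text
clock: 8.57
tcp_pos: [0.4882, 0.0273, 0.2013]
ee_rot: [3.14, 0.001, 1.733]
ft_force: [-0.8, -0.1, 4.7]
width: 0.0211
gripper_force: 60.4
```

Request:
{"fn": "carry_out", "kwargs": {
  "xyz": [
    [-4.7, 3.5, -0.7],
    [-8.9, 7.6, -1.5],
    [-8.9, 7.6, -1.5]
  ],
  "twist": [0, 0, 0],
  "hand": [1, 1, 1]
}}

```text
clock: 8.95
tcp_pos: [0.4968, 0.0207, 0.2022]
ee_rot: [3.14, -0.0, 1.734]
ft_force: [1.8, 4.1, -3.6]
width: 0.0211
gripper_force: 59.6
```

Request:
{"fn": "carry_out", "kwargs": {
  "xyz": [
    [-3.7, 4.6, -0.5],
    [-6.0, 9.6, -1.0],
    [-6.0, 9.6, -1.0]
  ],
  "twist": [0, 0, 0],
  "hand": [1, 1, 1]
}}

```text
clock: 9.32
tcp_pos: [0.5066, 0.0164, 0.2031]
ee_rot: [-3.141, -0.0, 1.734]
ft_force: [1.1, 3.5, -4.6]
width: 0.0213
gripper_force: 59.5
```

Request:
{"fn": "carry_out", "kwargs": {
  "xyz": [
    [-2.0, 5.4, -0.4],
    [-3.3, 11.0, -0.7],
    [-3.3, 11.0, -0.7]
  ],
  "twist": [0, 0, 0],
  "hand": [1, 1, 1]
}}

```text
clock: 9.7
tcp_pos: [0.5184, 0.0143, 0.2041]
ee_rot: [3.141, 0.001, 1.734]
ft_force: [-0.3, 1.0, -3.9]
width: 0.0211
gripper_force: 59.5
```

Request:
{"fn": "carry_out", "kwargs": {
  "xyz": [
    [-1.0, 5.8, -0.5],
    [-1.3, 11.6, -0.8],
    [-1.3, 11.6, -0.8]
  ],
  "twist": [0, 0, 0],
  "hand": [1, 1, 1]
}}

```text
clock: 10.07
tcp_pos: [0.5304, 0.0153, 0.2051]
ee_rot: [3.14, 0.0, 1.734]
ft_force: [-0.6, 1.4, -3.0]
width: 0.0209
gripper_force: 59.6
```

Request:
{"fn": "carry_out", "kwargs": {
  "xyz": [
    [0.5, 5.9, -0.5],
    [1.6, 11.6, -0.9],
    [1.6, 11.6, -0.9]
  ],
  "twist": [0, 0, 0],
  "hand": [1, 1, 1]
}}

```text
clock: 10.45
tcp_pos: [0.5417, 0.0191, 0.2061]
ee_rot: [3.14, -0.0, 1.734]
ft_force: [-0.8, 1.3, -2.1]
width: 0.0211
gripper_force: 59.8
```

Request:
{"fn": "carry_out", "kwargs": {
  "xyz": [
    [1.9, 5.6, -0.5],
    [4.4, 10.8, -0.9],
    [4.4, 10.8, -0.9]
  ],
  "twist": [0, 0, 0],
  "hand": [1, 1, 1]
}}

```text
clock: 10.82
tcp_pos: [0.5515, 0.0256, 0.207]
ee_rot: [3.14, -0.0, 1.735]
ft_force: [-1.6, 1.3, -1.3]
width: 0.0215
gripper_force: 60.0
```

Request:
{"fn": "carry_out", "kwargs": {
  "xyz": [
    [3.2, 4.9, -0.5],
    [7.0, 9.4, -0.9],
    [7.0, 9.4, -0.9]
  ],
  "twist": [0, 0, 0],
  "hand": [1, 1, 1]
}}

```text
clock: 11.2
tcp_pos: [0.5592, 0.0342, 0.2079]
ee_rot: [3.141, -0.001, 1.735]
ft_force: [-3.7, 1.2, 1.2]
width: 0.0213
gripper_force: 60.1
```

Request:
{"fn": "carry_out", "kwargs": {
  "xyz": [
    [4.3, 3.4, -0.5],
    [9.1, 6.6, -1.1],
    [9.1, 6.6, -1.1]
  ],
  "twist": [0, 0, 0],
  "hand": [1, 1, 1]
}}

```text
clock: 11.58
tcp_pos: [0.5644, 0.0439, 0.2088]
ee_rot: [3.14, -0.0, 1.734]
ft_force: [-1.6, -0.6, -0.4]
width: 0.0213
gripper_force: 59.9
```

Request:
{"fn": "carry_out", "kwargs": {
  "xyz": [
    [5.2, 2.8, -0.5],
    [10.6, 4.9, -1.0],
    [10.6, 4.9, -1.0]
  ],
  "twist": [0, 0, 0],
  "hand": [1, 1, 1]
}}

```text
clock: 11.95
tcp_pos: [0.5674, 0.0557, 0.2098]
ee_rot: [3.14, -0.001, 1.735]
ft_force: [0.1, -0.3, -2.5]
width: 0.021
gripper_force: 59.7
```

Request:
{"fn": "carry_out", "kwargs": {
  "xyz": [
    [5.7, 1.4, -0.5],
    [11.5, 2.1, -0.9],
    [11.5, 2.1, -0.9]
  ],
  "twist": [0, 0, 0],
  "hand": [1, 1, 1]
}}

```text
clock: 12.32
tcp_pos: [0.5673, 0.0677, 0.2108]
ee_rot: [3.141, -0.001, 1.735]
ft_force: [-0.1, -0.4, -2.5]
width: 0.0207
gripper_force: 59.7
```

Request:
{"fn": "carry_out", "kwargs": {
  "xyz": [
    [5.9, 0.0, -0.5],
    [11.7, -0.8, -0.9],
    [11.7, -0.8, -0.9]
  ],
  "twist": [0, 0, 0],
  "hand": [1, 1, 1]
}}

```text
clock: 12.7
tcp_pos: [0.5642, 0.0791, 0.2118]
ee_rot: [3.141, -0.001, 1.735]
ft_force: [-0.0, -0.8, -1.0]
width: 0.021
gripper_force: 59.8
```

Request:
{"fn": "carry_out", "kwargs": {
  "xyz": [
    [5.7, -1.5, -0.5],
    [11.1, -3.7, -1.0],
    [11.1, -3.7, -1.0]
  ],
  "twist": [0, 0, 0],
  "hand": [1, 1, 1]
}}

```text
clock: 13.08
tcp_pos: [0.5585, 0.0893, 0.2127]
ee_rot: [-3.141, -0.001, 1.735]
ft_force: [0.6, -0.9, -0.9]
width: 0.0209
gripper_force: 59.8
```

Request:
{"fn": "carry_out", "kwargs": {
  "xyz": [
    [5.1, -2.8, -0.5],
    [9.9, -6.3, -1.0],
    [9.9, -6.3, -1.0]
  ],
  "twist": [0, 0, 0],
  "hand": [1, 1, 1]
}}

```text
clock: 13.45
tcp_pos: [0.5504, 0.0978, 0.2137]
ee_rot: [-3.141, -0.001, 1.735]
ft_force: [0.1, -0.7, -0.4]
width: 0.021
gripper_force: 59.8
```

Request:
{"fn": "carry_out", "kwargs": {
  "xyz": [
    [4.3, -4.0, -0.5],
    [8.0, -8.6, -1.0],
    [8.0, -8.6, -1.0]
  ],
  "twist": [0, 0, 0],
  "hand": [1, 1, 1]
}}

```text
clock: 13.82
tcp_pos: [0.5412, 0.1036, 0.2145]
ee_rot: [3.141, 0.0, 1.734]
ft_force: [3.9, -2.0, -6.2]
width: 0.0216
gripper_force: 59.5
```

Request:
{"fn": "carry_out", "kwargs": {
  "xyz": [
    [1.5, -2.5, -0.2],
    [2.6, -5.0, -0.2],
    [2.6, -5.0, -0.2]
  ],
  "twist": [0, 0, 0],
  "hand": [1, 1, 1]
}}

```text
clock: 14.2
tcp_pos: [0.5377, 0.105, 0.2148]
ee_rot: [3.138, -0.0, 1.733]
ft_force: [10.0, -2.0, -10.0]
width: 0.0212
gripper_force: 59.2
```

Request:
{"fn": "carry_out", "kwargs": {
  "xyz": [
    [0, 0, 0],
    [0, 0, 0]
  ],
  "twist": [0, 0],
  "hand": [1, 1]
}}

```text
clock: 14.45
tcp_pos: [0.5377, 0.105, 0.2148]
ee_rot: [3.138, -0.0, 1.733]
ft_force: [10.1, -2.1, -9.2]
width: 0.0212
gripper_force: 59.2
```

```bash
python3 circ.py .521 .0605 .535 .105 7.5 -.16 11
```

```text
end angle 5.74 cmd [0.5612 0.0362] rise -0.0067232
[[-5.0, 8.4, 0.6], [-10.2, 13.9, 1.2], [-16.1, 18.4, 1.8], [-22.7, 22.0, 2.4], [-29.8, 24.5, 3.1], [-37.2, 25.7, 3.7], [-44.8, 25.9, 4.3], [-52.2, 24.8, 4.9], [-59.3, 22.5, 5.5], [-66.1, 19.1, 6.1], [-72.1, 14.7, 6.7]]
```

Request:
{"fn": "carry_out", "kwargs": {
  "xyz": [
    [-4.0, 8.4, 1.0],
    [-10.2, 13.9, 2.2],
    [-16.1, 18.4, 2.8],
    [-22.7, 22.0, 3.4],
    [-29.8, 24.5, 4.1],
    [-37.2, 25.7, 4.7],
    [-44.8, 25.9, 5.3],
    [-52.2, 24.8, 5.9],
    [-59.3, 22.5, 6.5],
    [-66.1, 19.1, 7.1],
    [-72.1, 14.7, 7.7],
    [-72.1, 14.7, 7.7]
  ],
  "twist": [0, 0, 0, 0, 0, 0, 0, 0, 0, 0, 0, 0],
  "hand": [1, 1, 1, 1, 1, 1, 1, 1, 1, 1, 1, 1]
}}

```text
clock: 15.95
tcp_pos: [0.5616, 0.0379, 0.2082]
ee_rot: [-3.141, -0.002, 1.735]
ft_force: [-4.0, 0.7, 7.2]
width: 0.0213
gripper_force: 61.2
```

Request:
{"fn": "carry_out", "kwargs": {
  "xyz": [
    [0, 0, -1],
    [0, 0, -1],
    [0, 0, -1],
    [0, 0, -1],
    [0, 0, -30],
    [0, 0, -70],
    [40, -40, -85],
    [90, -60, -85],
    [90, -60, -85],
    [90, -60, -85]
  ],
  "twist": [0, 0, 0, 0, 0, 0, 0, 0, 0, 0],
  "hand": [0.5, 0, 0, 0, 0, 0, 0, 0, 0, 0]
}}

```text
clock: 17.2
tcp_pos: [0.4887, 0.115, 0.2921]
ee_rot: [3.141, 0.001, 1.734]
ft_force: [-0.9, -0.6, -0.5]
width: 0.0855
gripper_force: 0.0
```

```bash
python3 - <<'E'
from h import *
s=bot.read_state();a=bot.snapshot("wrist");cv2.imwrite("pics/w3.png",a[:,:,::-1])
print(s['tcp_pos'],s['ee_rot'],s['ft_force'],s['clock'])
E
```

```text
[0.48869802 0.11499795 0.29205216] [3.14149907e+00 5.97811816e-04 1.73402228e+00] [-0.93217974 -0.59083137 -0.50735622] 17.2
```

View pics/w3.png

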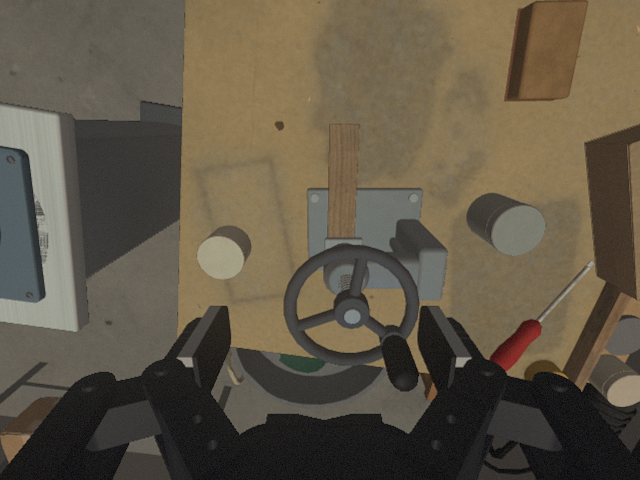

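The strip's free end is at (344,124), with edges at u 330 and 359, and it runs to (341,236) at the foot. The wheel is free and the handle is on the far side.

```bash
python3 - <<'E'
from h import *
s=bot.read_state();C=cam("wrist",s)
e=atz(C,344.5,124,.034);f=atz(C,341.5,236,.034);u=(e-f)/np.linalg.norm(e-f);g=e-.026*u
print(e,f,"yaw",np.arctan2(u[1],u[0]),g);g[2]=.014;print(totool(s,g-s['tcp_pos']),totool(s,u))
E
```

```text
[0.4984748  0.20266403 0.034     ] [0.51927636 0.06944966 0.034     ] yaw 1.7256964299158215 [0.50248612 0.17697533 0.034     ]
[ 59.61001408  23.53834206 277.83246029] [ 9.99975797e+02  6.94559862e+00 -4.04620281e-01]
```

Request:
{"fn": "carry_out", "kwargs": {
  "xyz": [
    [60, 23, 0],
    [60, 23, 50],
    [60, 23, 110],
    [60, 23, 170],
    [60, 23, 225],
    [60, 23, 265],
    [60, 23, 283],
    [60, 23, 283],
    [60, 23, 283],
    [60, 23, 283],
    [60, 23, 283],
    [60, 23, 283]
  ],
  "twist": [0, 0, 0, 0, 0, 0, 0, 0, 0, 0, 0, 0],
  "hand": [0, 0, 0, 0, 0, 0, 0, 0, 0.5, 1, 1, 1]
}}

```text
clock: 18.75
tcp_pos: [0.502, 0.1786, 0.01]
ee_rot: [3.14, 0.0, 1.734]
ft_force: [-0.6, -0.1, 7.1]
width: 0.0331
gripper_force: 64.3
```

Request:
{"fn": "carry_out", "kwargs": {
  "xyz": [
    [0, 0, 0],
    [0, 0, 0],
    [0, 0, -2]
  ],
  "twist": [0, 0, 0],
  "hand": [1, 1, 1]
}}

```text
clock: 19.12
tcp_pos: [0.5016, 0.1784, 0.0114]
ee_rot: [3.141, -0.0, 1.734]
ft_force: [1.1, -0.4, -1.0]
width: 0.0329
gripper_force: 63.4
```

Request:
{"fn": "carry_out", "kwargs": {
  "xyz": [
    [0, 0, -2],
    [10, 0, -4],
    [28, 0, -4],
    [48, 0, -4],
    [68, 0, -4],
    [88, 0, -4],
    [108, 0, -4],
    [128, 0, -4],
    [148, 0, -4],
    [160, 0, -4],
    [160, 0, -4]
  ],
  "twist": [0, 0, 0, 0, 0, 0, 0, 0, 0, 0, 0],
  "hand": [1, 1, 1, 1, 1, 1, 1, 1, 1, 1, 1]
}}

```text
clock: 20.5
tcp_pos: [0.475, 0.3375, 0.0151]
ee_rot: [-3.142, -0.001, 1.735]
ft_force: [0.1, -0.6, -1.6]
width: 0.0329
gripper_force: 63.4
```

```bash
python3 - <<'E'
from h import *
s=bot.read_state();a=bot.snapshot("scene");cv2.imwrite("pics/s2.png",a[:,:,::-1])
print(s['tcp_pos'],s['ee_rot'],s['ft_force'],s['width'])
E
```

```text
[0.47497333 0.33746354 0.01510681] [-3.14158851e+00 -5.54305170e-04  1.73537762e+00] [ 0.10036343 -0.55127415 -1.64918826] 0.03293650820437456
```

View pics/s2.png

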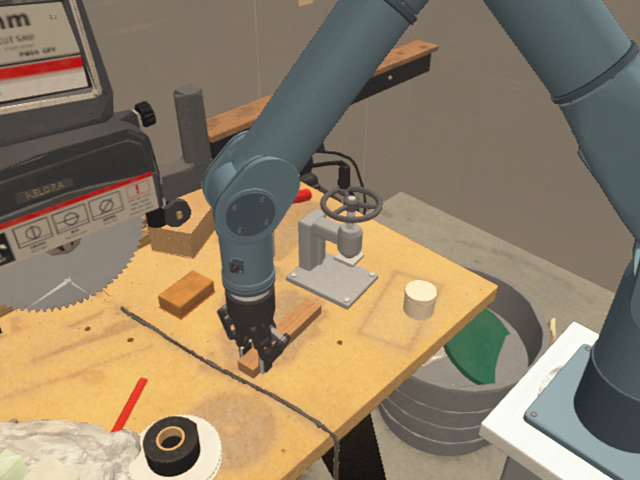

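The strip hangs clear of the bed, but its free end, at (250,370), is close to the cable. I'll go back 22 mm and set it down.

Request:
{"fn": "carry_out", "kwargs": {
  "xyz": [
    [-12, 0, 0],
    [-22, 0, 5],
    [-22, 0, 9],
    [-22, 0, 12],
    [-22, 0, 13]
  ],
  "twist": [0, 0, 0, 0, 0],
  "hand": [1, 1, 1, 1, 1]
}}

```text
clock: 21.18
tcp_pos: [0.4786, 0.315, 0.0018]
ee_rot: [-3.141, -0.0, 1.735]
ft_force: [0.6, 0.6, -2.0]
width: 0.0331
gripper_force: 63.4
```

Request:
{"fn": "carry_out", "kwargs": {
  "xyz": [
    [0, 0, 1.5],
    [0, 0, 2.5],
    [0, 0, 2.5]
  ],
  "twist": [0, 0, 0],
  "hand": [1, 1, 1]
}}

```text
clock: 21.55
tcp_pos: [0.4789, 0.3148, -0.0004]
ee_rot: [3.142, -0.0, 1.734]
ft_force: [1.5, -0.1, -1.8]
width: 0.0328
gripper_force: 63.5
```

Nothing is touching yet, so only a small drop of about 2 mm is left. I'll release and rise.

Request:
{"fn": "carry_out", "kwargs": {
  "xyz": [
    [0, 0, 0],
    [0, 0, 0],
    [0, 0, 0],
    [0, 0, -4],
    [0, 0, -30],
    [0, 0, -80],
    [0, 0, -130],
    [0, 0, -130],
    [0, 0, -130]
  ],
  "twist": [0, 0, 0, 0, 0, 0, 0, 0, 0],
  "hand": [0.4, 0.2, 0, 0, 0, 0, 0, 0, 0]
}}

```text
clock: 22.68
tcp_pos: [0.4788, 0.3142, 0.1294]
ee_rot: [-3.141, 0.0, 1.734]
ft_force: [-0.2, -0.4, 0.7]
width: 0.0851
gripper_force: 0.0
```

```bash
python3 - <<'E'
from h import *
s=bot.read_state();a=bot.snapshot("wrist");b=bot.snapshot("scene")
cv2.imwrite("pics/f.png",np.hstack([cv2.resize(a,(400,300)),b[180:405,150:450].repeat(1,0)[:, :].copy() if 0 else cv2.resize(b[180:405,150:450],(400,300))])[:,:,::-1])
print(s['tcp_pos'],s['ft_force'],s['width'],s['clock'])
E
```

```text
[0.47882323 0.31415022 0.12938482] [-0.1833188  -0.42173606  0.67823169] 0.08513475939931148 22.675
```

View pics/f.png

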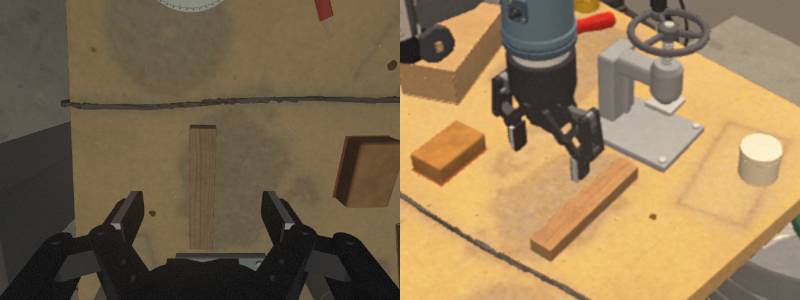

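The strip lies flat, clear of both the cable and the press bed, and the foot is raised.

```bash
python3 -c "
from plant import bot
print(bot.finish_job())"
```

```text
the job is handed in; nothing more can be done
None
```

I handed the job in at about 23 s: the wheel was wound out to its stop (about 10 N at the handle) and eased back a little over a quarter turn, and the strip lies flat on the bench clear of the press; the hand-in gave no verdict, so I don't know how it was judged.

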